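# Tighten the sunken nut with the air shut off

## Task

The air housing on the bench leaks: first shut its ball valve by swinging the handle a quarter turn clockwise (seen from above) to its stop. Then push the T-handled socket wrench round clockwise in the deep bore: its socket will drop over the square nut at the bottom, and keep turning until the nut stops tight. Last, swing the valve handle back fully open; leave the wrench standing in the bore with its socket down on the nut, and do not disturb the other things on the bench.

Things in the scene. Friction and masses are not known exactly. Their poses are not given: they have to be found in the camera images.
- housing: fixed aluminium housing: 100 mm square flange 15 mm thick with an upright round barrel, 60 mm outside diameter, top at 90 mm above the bench, and a brass pipe elbow on its +x side. An oiled 40 mm bore goes down the barrel to 15 mm above the bench. Origin: on the bench under the bore's axis, z up. Its place (left or right of the valve) and yaw vary.
- nut_top (a point): centre of the top of a square steel nut, 19 mm over the flats and 16 mm high, at the bottom of the bore on its axis (top 31 mm above the bench); hidden under the wrench's socket. Its x and y axes are square to the flats and turn with the nut; z up.
- nut (a joint): turn of the nut in rad: 0 at the start, grows clockwise seen from above, hard stop (tight) at 0.9. Friction 0.2 N m throughout; it stays where it is left.
- wrench: loose steel T-wrench, 0.4 to 0.65 kg, upright in the bore, 1 mm play. Origin: centre of the open lower rim of its socket; z up the 18 mm shank, x along the T-bar. Square socket opening 22.4 mm wide, 14 mm deep. At the start the rim rests on the nut, out of line. Turned 0.3 to 1.25 rad clockwise, at 0.6 rad/s or slower, its weight drops it 14 mm over the nut (if missed, again 1.57 on).
- bar_mid (a point): middle of the wrench's T-bar, 131 mm above the wrench's origin (162 mm above the bench at the start, 148 mm once the socket is down); axes as the wrench's. Bar 12 mm thick, 170 mm long, an 18 mm ball at each end, a 24 mm hub. Once down and after up to 0.4 rad of play it drives the nut; 3 to 12 N sideways at 60 mm from the axis turns it.
- valve: fixed ball valve of brass on a steel pipe that runs along its x axis, 45 mm above the bench, ends bent down into a 150 x 50 mm base plate. Origin: on the bench below the handle's pivot. Its place and yaw vary.
- handle_pivot (a point): pivot of the valve handle, on its vertical axis at mid-thickness of the handle, 96 mm above the bench; axes as the valve's.
- handle_grip (a point): middle of the black grip of the valve handle, 75 mm from the pivot, 96 mm above the bench. The grip is 16 mm wide, 14 mm high and 62 mm long (43 to 105 mm from the pivot), with 40 mm of free space beneath it over the pipe. Its x axis points back along the handle to the pivot; it turns with the handle.
- valve_handle (a joint): angle of the valve handle in rad: 0 fully open (handle along the pipe, pointing to the valve's -x), grows clockwise seen from above to the hard stop at 1.571, shut (handle across the pipe, pointing to the valve's +y). It starts at 0 to 0.2. Friction 0.2 N m (about 3 N at the grip); it stays where it is left.
- toolholder: bystander, loose: a steel taper tool holder standing upright, 62 mm wide, 104 mm tall
- collar: bystander, loose: a dark steel ring lying flat, 56 mm across, 18 mm high
- collet: bystander, loose: a small steel collet standing upright, 38 mm across, 50 mm tall
- oiler: bystander, loose: a grey plastic bottle with black cap, 56 mm across, 150 mm tall
- mallet: bystander, loose: a hammer lying flat, about 260 mm long
- gauge_block: bystander, loose: a plain steel block 50 x 35 x 30 mm
- parts_bin: bystander, loose: an open blue plastic bin 150 x 100 x 60 mm
Things that resemble listed ones, but are neither listed nor needed, are in the scene too. What is shaped like the valve but green or turquoise is not meant.

How it is judged:
By the outcome, as a careful person would: the job done as asked, in the order asked, and still so for the second after the job is handed in, with the robot touching nothing.
It also fails if it takes over 72 s, if anything falls off the work surface, if the arm or the gripper's body presses on something with over 40 N, if the wrist force passes 120 N, or if a joint passes its speed limit or range.

## Robot

A 6-joint arm with a two-finger parallel gripper is mounted at the origin on the work surface. World frame = base frame: x ahead of the robot, y to its left, z up, the work surface at z = 0. Lengths are in mm, angles in rad, forces in N, time in s.
With the tool pointing down it reaches from about 300 to 775 mm from the base axis. Payload 14.6 kg.
Tool frame: the origin (TCP) lies between the finger pads; the fingertips stand 19 mm ahead of it and the grasp point (between the pads) is the TCP; z points along the fingers, y is the line along which they close (so a half turn about z gives the same grasp; the last joint's range is limited). The gripper opens to 94 mm and grips with 3 to 60 N. Pads are 16 mm wide; open, the fingers measure 119 mm over their backs; the gripper's body (75 mm by 177 mm) begins 78 mm behind the grasp point.
Start: joints at [-1.385, 0.3, 1.521, -0, 1.321, -0.067], TCP at [137.557, -532.51, 224.446] pointing down, gripper open.
Joint ranges: [-3.03, 3.03], [-0.79, 2.21], [0.23, 2.52], [-1.04, 4.18], [0, 3.07], [-2.55, 2.55]. Speed limits (rad/s): [2.22, 2.22, 2.57, 3.14, 3.14, 3.14].

## Interface

Orientations are given as [roll, pitch, yaw] about the fixed x, y, z axes, in that order (R = Rz(yaw) Ry(pitch) Rx(roll)).
In Python, from cell import monitor, imaging, job, find_in, trace gives the robot as it stands. The module is installed in compiled form; this text tells all that it offers.
- The arm moves only by the tool arm_command, never from a script. Its argument "steps" is a list of rows, each a list of 5 numbers: the opening, from 0 (shut) to 1 (fully open), then the shift along the tool's x, y, z in mm, then the turn about the tool's z in degrees. In form: [[gripper, dx, dy, dz, turn], ...]. A call has 1 to 20 rows; each row is the pose to reach, as a shift and turn from the pose commanded when the call began, along the tool's axes at that moment; what a row does not reach only later rows make up. A row lasts 1/8 s, in which the tool goes at most 62.5 mm and 10.7 degrees, less where a joint would pass 70% of its speed; a pose out of reach is approached as far as the arm can. A call with a gripper value outside its range is refused whole. The fingers move at their own pace and stop on an object; "force" is the grip in N (left out, the last holds). Time passes only in rows, so rows that repeat a pose let the fingers close. It gives the time, the measured TCP pose, the force, the opening and the grip force at its end, in the units of the state.
- monitor.read_state(): the state, without advancing time (a new reading comes with each control period).
- imaging.camera(name): name is "scene" or "top"; returns a dict with "img" (480x640x3 uint8, red, green, blue), "mtx" (3x3 intrinsics, pixels), "view" (4x4, takes a point from world to camera coordinates). Camera axes: x right, y down, z forward; pixel columns grow to the right and rows downward; lengths in mm; the calibration is good to about 2 mm. A picture is of the moment at which its call begins. There is no depth.
- job.sign_off(): hands the job in; it is judged then, once.
Trained networks look in a picture, given as the dict that the camera call returned (one of the last four; its "shot" number tells which), for a name from the list of things; names that differ only in an ending like _2 or _b are one class to them, and where a whole thing is asked for, a point or a joint stands for the part that bears it (a point fixed in the world has none). Each returns a list of dicts, best first, with "p" (0 to 1); they miss things now and then, are a little off and sometimes report something else, mostly with a low value. They report only what shows in the picture. A call takes as long as a camera call. They do not tell look-alikes from the thing itself.
- find_in(picture, target): "rect" ([centre column, centre row, width, height] in pixels, round what is visible of it).
- trace(picture, target): "region" (480x640 bool, what is visible of it) and "rect" ([centre column, centre row, width, height] in pixels, round what is visible of it).
The state is a dict: "clock": time; "joints": joint angles; "qd": joint speeds; "effort": joint torques, N m; "eef_pos": TCP position; "eef_rot": TCP orientation; "wrist_force": force on the tool from outside, world axes, zero at the start; "moment": the same for the moment, N m; "finger_gap": finger opening in mm; "finger_force": force on a finger pad.
Only numpy, scipy, OpenCV 4.12 (cv2) and the standard library are available. Lean on these libraries where they do the work, as an engineer would, in place of code of your own. Each camera call takes 0.05 s, during which the arm holds its last target. There are 200 camera calls.

## Working session

There is one attempt and no reset: what is moved stays moved. The work goes in short steps, Python scripts to look and compute and a tool call to move; the robot and the scene stay as the last step left them, time stands still between calls to the robot, and variables do not carry over. Pictures are saved under pics/ and viewed, at most 10 in all, crops included, and the job is handed in when it is done.

Besides the shell and the picture viewer there is one more tool, called after "Call:" as name(argument=value, ...), one argument or row to a line, values as JSON. arm_command: Moves the arm, as the interface text tells. Its arguments: {"type":"object","properties":{"steps":{"type":"array","items":{"type":"array","items":{"type":"number"}}},"force":{"type":"number"}},"required":["steps"]}

```bash
mkdir -p pics; cat > h.py <<'E'
import numpy as np, cv2
from cell import monitor, imaging, job, find_in, trace
def ray(c,u,v,z):
    M=c["view"]; R=M[:3,:3]; t=M[:3,3]
    d=R.T@np.linalg.inv(c["mtx"])@np.array([u,v,1.]); o=-R.T@t
    return o+d*(z-o[2])/d[2]
def proj(c,p):
    q=c["mtx"]@(c["view"][:3,:3]@np.array(p,float)+c["view"][:3,3]); return q[:2]/q[2]
def save(im,n): cv2.imwrite("pics/"+n,im[:,:,::-1])
E
python3 - <<'E'
from h import *
s=monitor.read_state();print(s["clock"],s["eef_pos"],s["eef_rot"])
for n in("scene","top"):
    c=imaging.camera(n);save(c["img"],n+"0.png")
    M=c["view"];print(n,-M[:3,:3].T@M[:3,3])
    for t in("valve","housing","wrench","bar_mid","handle_grip"):
        print(t,[(np.round(d["rect"]).tolist(),round(d["p"],2)) for d in find_in(c,t)[:3]])
E
```

```text
0.0 [ 137.4950259  -532.29042351  223.89841451] [-3.14045649e+00 -6.78150773e-05  2.52750976e-01]
scene [1190.51660974  359.69025622 1333.05462642]
valve [([476.0, 215.0, 50.0, 61.0], 0.93), ([391.0, 216.0, 44.0, 68.0], 0.84), ([554.0, 278.0, 56.0, 64.0], 0.68)]
housing [([242.0, 205.0, 25.0, 60.0], 0.59), ([229.0, 319.0, 70.0, 72.0], 0.44)]
wrench [([245.0, 206.0, 21.0, 56.0], 0.85)]
bar_mid [([242.0, 204.0, 24.0, 62.0], 0.92)]
handle_grip [([570.0, 263.0, 28.0, 32.0], 0.83), ([400.0, 197.0, 24.0, 30.0], 0.72), ([488.0, 194.0, 20.0, 30.0], 0.72)]
top [ 320.86402554   61.51939683 1781.5046929 ]
valve [([291.0, 208.0, 23.0, 56.0], 0.92), ([227.0, 313.0, 26.0, 62.0], 0.79), ([404.0, 292.0, 29.0, 46.0], 0.76)]
housing [([401.0, 215.0, 34.0, 38.0], 0.76), ([284.0, 220.0, 12.0, 32.0], 0.62), ([404.0, 211.0, 20.0, 58.0], 0.35)]
wrench [([404.0, 209.0, 23.0, 60.0], 0.82)]
bar_mid [([406.0, 212.0, 19.0, 58.0], 0.91)]
handle_grip [([140.0, 285.0, 12.0, 37.0], 0.8), ([291.0, 290.0, 12.0, 35.0], 0.72), ([284.0, 216.0, 15.0, 37.0], 0.6)]
```

View pics/top0.png

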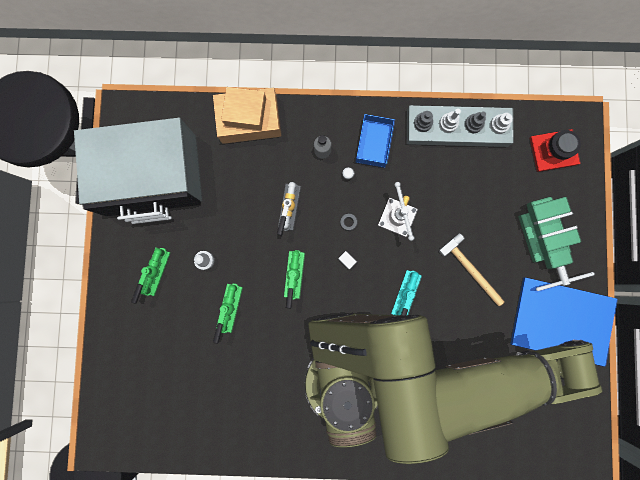

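View pics/scene0.png

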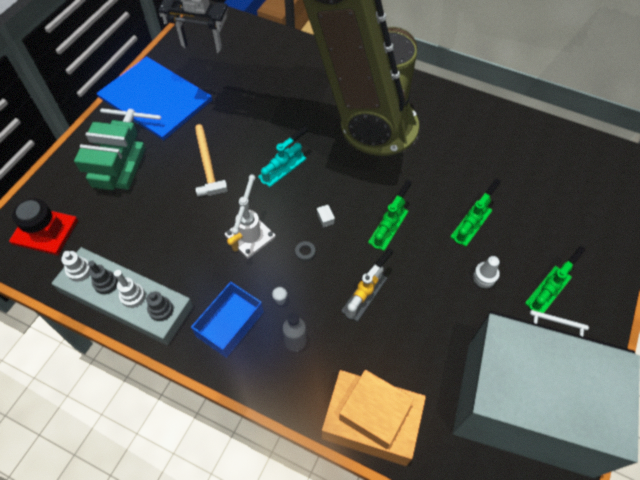

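The top picture shows valve-shaped things at (290,208) brass/steel, (152,273), (228,310) and (294,277) green, and (406,293) turquoise. Only the brass one fits (scene ~(365,290)). The housing with its T-wrench is at top (400,215), scene (247,225). I'll confirm with one enlarged crop and measure.

```bash
python3 - <<'E'
from h import *
a=imaging.camera("top");b=imaging.camera("scene")
A=cv2.resize(a["img"][165:255,260:440],None,fx=4.4,fy=4.4,interpolation=cv2.INTER_CUBIC)[:, :790]
# scene crops of wrench and valve side by side
B1=cv2.resize(b["img"][165:265,205:285],None,fx=2,fy=2,interpolation=cv2.INTER_CUBIC)
B2=cv2.resize(b["img"][240:340,320:415],None,fx=2,fy=2,interpolation=cv2.INTER_CUBIC)
o=np.zeros((600,800,3),np.uint8);o[:A.shape[0],:A.shape[1]]=A;o[400:600,:160]=B1;o[400:600,200:390]=B2
save(o,"crop.png")
for c,bx,n in((a,(270,175,310,245),"top"),(b,(330,245,410,330),"scene")):
    im=c["img"].astype(int)
    for t,z in(("handle_grip",96),("wrench",162),("bar_mid",162),("valve",45),("housing",45)):
        for d in trace(c,t)[:4]:
            u,v=d["rect"][:2]
            m=d["region"]; y,x=np.nonzero(m)
            if len(x)<5: continue
            p=ray(c,x.mean(),y.mean(),z)
            (cx,cy),(w,h),an=cv2.minAreaRect(np.c_[x,y].astype(np.float32))
            print(n,t,round(d["p"],2),np.round([x.mean(),y.mean()],1),len(x),np.round(p[:2]),np.round([cx,cy,w,h,an],1))
for p in([500,0,0],[600,0,0],[500,100,0]): print(p,proj(a,p),proj(b,p))
E
```

```text
top handle_grip 0.7 [290.2 288.9] 186 [299. 175.] [290.5 289.    6.2  36.5   5.7]
top handle_grip 0.66 [219.7 324. ] 226 [186. 388.] [220.1 324.2   7.5  39.3  12.3]
top handle_grip 0.66 [140.3 283. ] 194 [304. 641.] [139.  284.    7.2  36.   22.8]
top handle_grip 0.51 [407.7 301.3] 122 [ 271. -188.] [407.9 302.4   6.9  23.1  15.5]
top wrench 0.7 [402.7 212.3] 275 [ 538. -160.] [400.9 212.   56.9  12.7  78.7]
top bar_mid 0.75 [402.6 211.4] 381 [ 541. -160.] [401.  211.5  59.8  14.7  79.5]
top valve 0.88 [151.1 274.3] 954 [332. 626.] [150.5 276.   21.8  61.   18.4]
top valve 0.65 [293.3 276.2] 734 [339. 170.] [293.3 278.6  15.3  55.8   5.9]
top valve 0.65 [322.  146.7] 324 [763.  90.] [322.  146.5  23.   16.   90. ]
top valve 0.6 [288.4 207.9] 764 [558. 193.] [288.6 208.9  15.7  54.6   9.7]
top housing 0.65 [395.4 216.9] 683 [ 538. -152.] [398.2 213.4  30.5  37.   21.8]
scene handle_grip 0.8 [399.2 196.5] 201 [300. 174.] [399.1 196.2   7.2  36.4  31. ]
scene handle_grip 0.76 [376.9 266.4] 284 [525. 204.] [377.9 266.4   9.3  42.   42.1]
scene handle_grip 0.7 [291.9 139.2] 241 [ 248. -18
[... 193 characters left out ...]
.6  13.1]
scene bar_mid 0.9 [244.1 209.7] 508 [ 558. -152.] [247.1 205.8  18.4  60.8  13.1]
scene valve 0.93 [283.4 160.5] 1329 [ 293. -187.] [285.3 157.4  29.7  70.5  51.8]
scene valve 0.8 [390.6 220.4] 1163 [349. 175.] [394.1 215.4  20.8  74.7  28.7]
scene valve 0.78 [475. 217.] 1058 [235. 381.] [479.6 212.2  19.   74.8  36. ]
scene valve 0.78 [552.3 285.2] 1190 [350. 626.] [557.8 279.2  21.2  80.4  39.3]
scene housing 0.94 [249.7 237.8] 1140 [ 567. -145.] [248.9 236.4  34.1  43.   55.6]
[500, 0, 0] [347.25183654 228.79728012] [309.26623898 247.1392155 ]
[600, 0, 0] [347.94645737 198.83556777] [292.63603346 276.11722326]
[500, 100, 0] [316.97196701 227.98373225] [342.1562515  261.06136113]
```

View pics/crop.png

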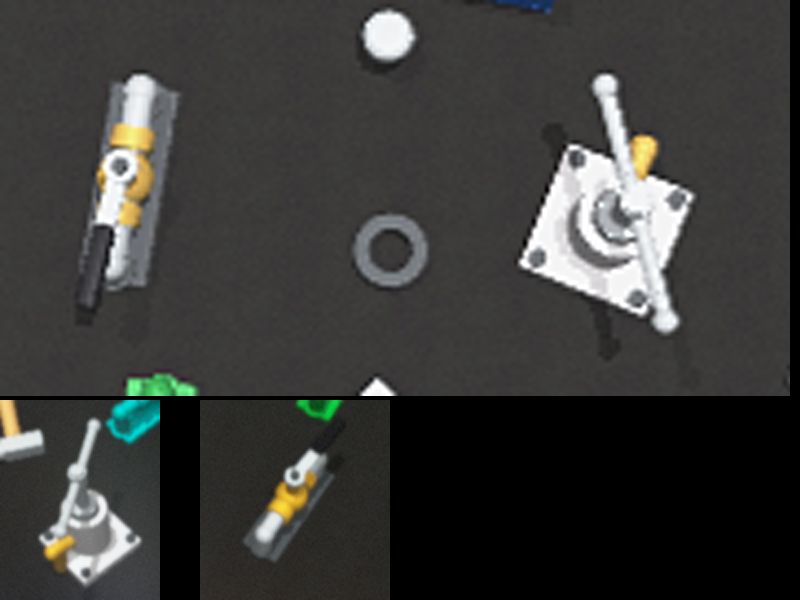

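The crop confirms it: the valve with brass body, white pivot hub at (287,203) and black grip ending at (279,238) is the real one. T-bar balls are at (397.5,184.5) and (411,237.7), with the hub at (404.5,211). Next I work these out in world coordinates.

```bash
python3 - <<'E'
from h import *
a=imaging.camera("top");b=imaging.camera("scene")
def tri(pa,pb):
    P=[c["mtx"]@c["view"][:3] for c in(a,b)]
    X=cv2.triangulatePoints(P[0],P[1],np.array(pa,float).reshape(2,1),np.array(pb,float).reshape(2,1));return (X[:3]/X[3]).ravel()
k=lambda x,y:(260+x/4.4-.4,165+y/4.4-.4)
for n,p,z in(("pivot",k(120,167),100),("grip in",k(103,228),103),("grip out",k(84,318),103),("pipeN",k(115,275),45),("pipeF",k(140,85),45),("pl R far",k(178,92),2),("pl R near",k(148,286),2),("ballF",k(605,86),164),("ballN",k(665,320),164),("hub",k(636,203),166),*[("fl",k(*q),15) for q in((572,145),(693,195),(520,265),(643,315))]):
    print(n,np.round(p,1),np.round(ray(a,*p,z)[:2],1))
print("flmean",np.mean([ray(a,*k(*q),15) for q in((572,145),(693,195),(520,265),(643,315))],0).round(1))
for n,p,z in(("pivot",(366.8,278.3),100),("gripout",(388,252.5),100),("ballN",(253,177.5),164),("hub",(243.5,201),166),("ballF",(236,229),164)): print("scene",n,np.round(ray(b,*p,z)[:2],1))
print("tri pivot",tri(k(120,167),(366.8,278.3)),"ballN",tri(k(665,320),(253,177.5)),"hub",tri(k(636,203),(243.5,201)))
E
```

```text
pivot [286.9 202.6] [567.5 194.5]
grip in [283.  216.4] [523.  204.8]
grip out [278.7 236.9] [458.7 216. ]
pipeN [285.7 227.1] [495.6 199.7]
pipeF [291.4 183.9] [637.1 186.2]
pl R far [300.1 185.5] [640.3 160.4]
pl R near [293.2 229.6] [492.3 178.1]
ballF [397.1 184.1] [ 623.1 -141.6]
ballN [410.7 237.3] [ 463.  -184.5]
hub [404.1 210.7] [ 542.4 -163.6]
fl [389.6 197.6] [ 605.5 -136.3]
fl [417.1 208.9] [ 570.2 -227. ]
fl [377.8 224.8] [514.2 -99. ]
fl [405.7 236.2] [ 479.4 -190.8]
flmean [ 542.3 -163.3   15. ]
scene pivot [569.3 194.7]
scene gripout [478. 214.]
scene ballN [ 460.9 -181.3]
scene hub [ 537.9 -165.4]
scene ballF [ 617.8 -140.9]
tri pivot [567.92298654 194.53162928  97.41819898] ballN [ 462.14570179 -182.57934724  165.07507415] hub [ 541.4427125  -162.60245117  172.36789215]
```

Call:
arm_command(
  steps=[
    [0.4, 531, -628, 0, -154],
    [0.4, 531, -628, 0, -154],
    [0.4, 531, -628, 0, -154],
    [0.4, 531, -628, 0, -154],
    [0.4, 531, -628, 0, -154],
    [0.4, 531, -628, 0, -154],
    [0.4, 531, -628, 0, -154],
    [0.4, 531, -628, 0, -154],
    [0.4, 531, -628, 0, -154],
    [0.4, 531, -628, 0, -154],
    [0.4, 531, -628, 0, -154],
    [0.4, 531, -628, 0, -154],
    [0.4, 531, -628, 0, -154],
    [0.4, 531, -628, 0, -154],
    [0.4, 531, -628, 0, -154],
    [0.4, 531, -628, 0, -154],
    [0.4, 531, -628, 0, -154],
    [0.4, 531, -628, 60, -154],
    [0.4, 531, -628, 90, -154],
  ],
)

```text
clock: 3.68
eef_pos: [493.8, 207.8, 132.2]
eef_rot: [-3.141, -0.002, 2.939]
wrist_force: [0.6, 0.3, -0.5]
finger_gap: 37.4
finger_force: 0.0
```

Call:
arm_command(
  steps=[
    [0.4, 0, 0, 17, 0],
    [0.4, 0, 0, 34, 0],
    [0.4, 0, 0, 34, 0],
    [0.4, -0.3, 6.5, 34, 5],
    [0.4, -1.1, 13, 34, 10],
    [0.4, -2.6, 19.4, 34, 15],
    [0.4, -4.5, 25.7, 34, 20],
    [0.4, -7, 31.7, 34, 25],
    [0.4, -10, 37.5, 34, 30],
    [0.4, -13.6, 43, 34, 35],
    [0.4, -17.5, 48.2, 34, 40],
    [0.4, -22, 53, 34, 45],
    [0.4, -26.8, 57.5, 34, 50],
    [0.4, -32, 61.4, 34, 55],
    [0.4, -37.5, 65, 34, 60],
    [0.4, -43.3, 68, 34, 65],
    [0.4, -49.3, 70.5, 34, 70],
    [0.4, -55.6, 72.4, 34, 75],
    [0.4, -62, 73.9, 34, 80],
    [0.4, -68.5, 74.7, 34, 85],
  ],
)

```text
clock: 6.18
eef_pos: [576.9, 268.2, 101.6]
eef_rot: [3.141, -0.001, 1.454]
wrist_force: [-2.6, 0.1, 0.6]
finger_gap: 37.5
finger_force: 1.4
```

```bash
python3 - <<'E'
from h import *
b=imaging.camera("scene");a=imaging.camera("top")
o=np.hstack([cv2.resize(b["img"][220:340,300:430],(400,370),interpolation=3),cv2.resize(a["img"][160:260,240:348],(400,370),interpolation=3)])
save(o,"v1.png");s=monitor.read_state();print(s["eef_pos"],s["eef_rot"],s["wrist_force"])
E
```

```text
[577.27252248 268.04446309 101.49108622] [ 3.14035737e+00 -8.02477023e-04  1.45564513e+00] [0.7272292  0.73987726 0.03091968]
```

View pics/v1.png

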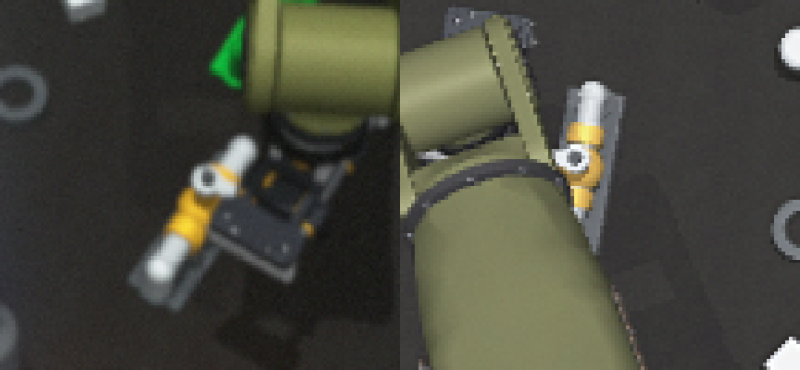

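The picture shows the handle swung left under the gripper, following the finger. I'll push on in small steps to the stop.

Call:
arm_command(
  steps=[
    [0.4, 0, 2.6, 0, 2],
    [0.4, -0.2, 5.2, 0, 4],
    [0.4, -0.4, 7.8, 0, 6],
    [0.4, -0.4, 7.8, 0, 6],
  ],
)

```text
clock: 6.78
eef_pos: [584.6, 266.5, 100.4]
eef_rot: [3.141, -0.0, 1.352]
wrist_force: [-0.2, -0.9, 0.1]
finger_gap: 37.5
finger_force: 0.0
```

Call:
arm_command(
  steps=[
    [0.4, 0, 1.3, 0, 1],
    [0.4, 0, 2.6, 0, 2],
    [0.4, 0, 2.6, 0, 2],
  ],
)

```text
clock: 7.15
eef_pos: [587.0, 265.9, 100.4]
eef_rot: [3.142, 0.0, 1.317]
wrist_force: [-1.7, -0.5, 0.6]
finger_gap: 37.5
finger_force: 0.7
```

Call:
arm_command(
  steps=[
    [0.4, 0, 1.3, 0, 1],
    [0.4, 0, 2.6, 0, 2],
    [0.4, 0, 2.6, 0, 2],
  ],
)

```text
clock: 7.52
eef_pos: [587.7, 265.4, 100.1]
eef_rot: [-3.137, 0.002, 1.282]
wrist_force: [-17.0, -2.7, 7.1]
finger_gap: 37.5
finger_force: 7.8
```

Call:
arm_command(
  steps=[
    [0.4, 0, 1.3, 0, 1],
    [0.4, 0, 2.6, 0, 2],
    [0.4, 0, 2.6, 0, 2],
  ],
)

```text
clock: 7.9
eef_pos: [587.9, 264.8, 99.8]
eef_rot: [-3.132, 0.005, 1.248]
wrist_force: [-33.5, -3.0, 14.8]
finger_gap: 38.3
finger_force: 16.3
```

Call:
arm_command(
  steps=[
    [0.4, 0, -6, 0, -3],
    [0.4, 0, -13, 0, -6],
    [0.4, 0, -13, 0, -6],
    [0.4, 0, -13, -55, -6],
    [0.4, 0, -13, -115, -6],
    [0.4, 0, -13, -115, -6],
  ],
)

```text
clock: 8.65
eef_pos: [581.4, 269.2, 220.9]
eef_rot: [3.134, -0.005, 1.351]
wrist_force: [-0.4, 0.6, -1.7]
finger_gap: 37.5
finger_force: 0.0
```

```bash
python3 - <<'E'
from h import *
s=monitor.read_state();p=s["eef_pos"];y=s["eef_rot"][2];print(s["clock"],p,s["eef_rot"])
C=np.array([541.8,-163.]);u=np.array([462.5,-183.5])-C;u/=np.linalg.norm(u);print("bar dir",np.degrees(np.arctan2(u[1],u[0])))
t=C+60*u;d=t-p[:2]
print("target",t,"dxy tool",d@[np.cos(y),np.sin(y)],d@[np.sin(y),-np.cos(y)],"yaw tgt",np.arctan2(u[1],u[0]))
b=imaging.camera("scene")
for g in trace(b,"handle_grip")[:4]:print(g["p"],g["rect"],ray(b,*g["rect"][:2],96))
E
```

```text
8.65 [581.39248361 269.20026463 220.8595534 ] [ 3.13400641 -0.00505553  1.35063236]
bar dir -165.50567152027972
target [ 483.7096548  -178.01705015] dxy tool -457.75514572022115 2.3427005338981655 yaw tgt -2.8886188987530903
0.7 [382.6, 287.8, 40.2, 31.5] [574.27828395 239.61329502  96.        ]
0.7 [570.3, 263.3, 24.1, 36.8] [301.45775993 642.10972885  96.        ]
0.67 [293.9, 138.2, 26.5, 26.2] [ 242.15922526 -176.6590261    96.        ]
0.6 [488.4, 195.8, 22.1, 32.5] [190.41278209 392.21453753  96.        ]
```

Call:
arm_command(
  steps=[
    [0.4, -458, 2, 0, -117],
    [0.4, -458, 2, 0, -117],
    [0.4, -458, 2, 0, -117],
    [0.4, -458, 2, 0, -117],
    [0.4, -458, 2, 0, -117],
    [0.4, -458, 2, 0, -117],
    [0.4, -458, 2, 0, -117],
    [0.4, -458, 2, 0, -117],
    [0.4, -458, 2, 0, -117],
    [0.4, -458, 2, 0, -117],
    [0.4, -458, 2, 0, -117],
    [0.4, -458, 2, 0, -117],
    [0.4, -458, 2, 0, -117],
    [0.4, -458, 2, 0, -117],
  ],
)

```text
clock: 10.5
eef_pos: [482.1, -178.8, 214.7]
eef_rot: [3.141, -0.001, -2.891]
wrist_force: [-0.1, 0.0, 0.8]
finger_gap: 37.6
finger_force: 0.0
```

```bash
python3 - <<'E'
from h import *
s=monitor.read_state();print(s["eef_pos"],s["eef_rot"],s["joints"])
b=imaging.camera("scene");a=imaging.camera("top")
o=np.hstack([cv2.resize(b["img"][130:270,190:300],(390,496),interpolation=3),cv2.resize(a["img"][160:260,350:450],(400,496),interpolation=3)])
save(o,"w1.png")
E
```

```text
[ 482.06944608 -178.75482736  214.6769598 ] [ 3.14078929e+00 -1.06118904e-03 -2.89110625e+00] [-4.26317447e-01  2.29235810e-01  1.63356443e+00 -4.00243569e-05
  1.28012284e+00 -2.24758825e+00]
```

View pics/w1.png

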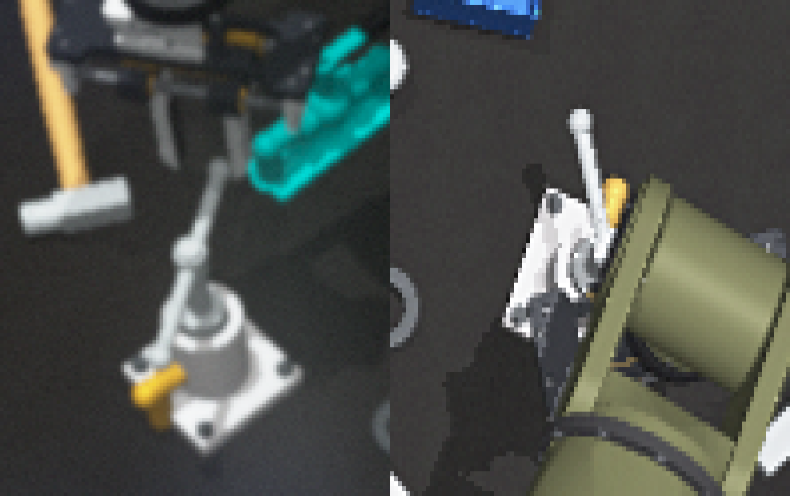

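Crop: fingertips at (170,165) and (237,175), high above the bar's near end (ball ~(222,170)). I'll check by projection before descending.

```bash
python3 - <<'E'
from h import *
b=imaging.camera("scene")
f=lambda p:((proj(b,p)-[190,130])*[390/110,496/140]).round()
y=-2.891;yt=np.array([np.sin(y),-np.cos(y)]);c=np.array([482.1,-178.8])
for s in(-1,1):
  for z in(196,162): print(s,z,f([*(c+s*25*yt),z]))
print("bar@60",f([483.7,-178,162]),"ballN",f([459.5,-184.3,162]),"hub",f([541.8,-163,162]))
E
```

```text
-1 196 [174. 158.]
-1 162 [179. 186.]
1 196 [241. 169.]
1 162 [246. 198.]
bar@60 [212. 194.] ballN [221. 167.] hub [190. 260.]
```

Call:
arm_command(
  steps=[
    [0.4, 0, 0, 25, 0],
    [0.4, 0, 0, 50, 0],
    [0.4, 0, 0, 73, 0],
    [0.4, 0, 0, 73, 0],
    [0.4, -0.1, 3.8, 73, 3.5],
    [0.4, -0.5, 7.6, 73, 7],
    [0.4, -1, 11.3, 73, 10.5],
    [0.4, -1.8, 15, 73, 14],
    [0.4, -2.9, 18.6, 73, 17.5],
    [0.4, -4.1, 22.2, 73, 21],
    [0.4, -5.6, 25.7, 73, 24.5],
    [0.4, -7.3, 29.1, 73, 28],
    [0.4, -9.1, 32.4, 73, 31.5],
    [0.4, -11.2, 35.6, 73, 35],
    [0.4, -13.5, 38.6, 73, 38.5],
    [0.4, -15.9, 41.5, 73, 42],
    [0.4, -18.5, 44.2, 73, 45.5],
    [0.4, -21.3, 46.8, 73, 49],
    [0.4, -24.3, 49.2, 73, 52.5],
    [0.4, -27.3, 51.4, 73, 56],
  ],
)

```text
clock: 13.15
eef_pos: [496.4, -122.2, 143.7]
eef_rot: [3.141, 0.001, 2.415]
wrist_force: [-1.1, -0.6, -0.0]
finger_gap: 37.9
finger_force: 0.0
```

```bash
cat > look.py <<'E'
import sys
from h import *
s=monitor.read_state();p=s["eef_pos"];print(s["clock"],p.round(1),s["eef_rot"][2],s["wrist_force"])
C=np.array([541.8,-163.]);r=p[:2]-C;print("r",np.hypot(*r),"ang",np.arctan2(r[1],r[0]))
b=imaging.camera("scene");a=imaging.camera("top")
o=np.hstack([cv2.resize(b["img"][130:270,190:300],(390,496),interpolation=3),cv2.resize(a["img"][160:260,350:450],(400,496),interpolation=3)])
save(o,sys.argv[1])
f=lambda p:((proj(b,p)-[190,130])*[390/110,496/140]).round()
print("hub centre up/down",f([*C,162]),f([*C,148]))
for d in np.radians([0]):
  for z in(162,148):
    t=s["eef_rot"][2]+np.radians(12); print(z,"ends",f([*(C+85*np.array([np.cos(t),np.sin(t)])),z]),f([*(C-85*np.array([np.cos(t),np.sin(t)])),z]))
E
python3 look.py w2.png
```

```text
13.15 [ 496.4 -122.2  143.7] 2.4145559814325988 [-1.0659032  -0.59611563 -0.01781443]
r 61.0458703411621 ang 2.4103490133081897
hub centre up/down [190. 260.] [193. 271.]
162 ends [291. 206.] [ 86. 316.]
148 ends [293. 217.] [ 89. 327.]
```

View pics/w2.png

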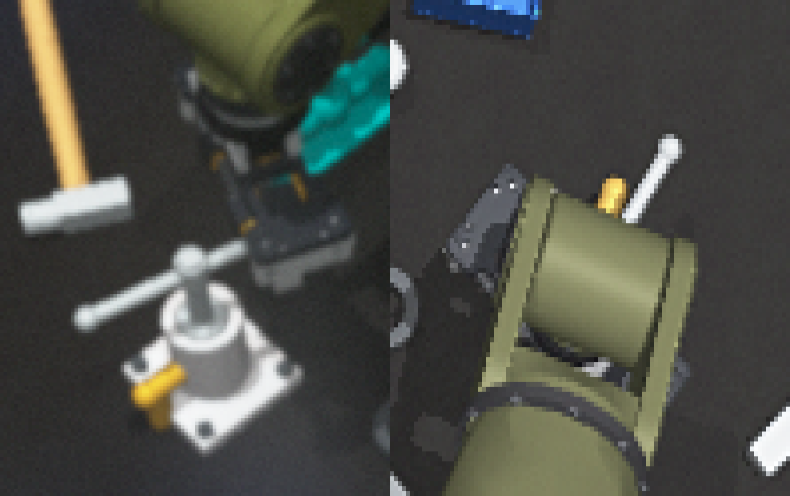

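Still up (hub (190,255) and far ball (86,316) match the 162 mm height); the bar has turned about 43°. Continuing.

Call:
arm_command(
  steps=[
    [0.4, -0.1, 3.8, 0, 3.5],
    [0.4, -0.5, 7.6, 0, 7],
    [0.4, -1, 11.3, 0, 10.5],
    [0.4, -1.8, 15, 0, 14],
    [0.4, -2.9, 18.6, 0, 17.5],
    [0.4, -4.1, 22.2, 0, 21],
    [0.4, -5.6, 25.7, 0, 24.5],
    [0.4, -7.3, 29.1, 0, 28],
    [0.4, -9.1, 32.4, 0, 31.5],
    [0.4, -11.2, 35.6, 0, 35],
    [0.4, -13.5, 38.6, 0, 38.5],
    [0.4, -15.9, 41.5, 0, 42],
  ],
)

```text
clock: 14.75
eef_pos: [535.0, -101.9, 143.1]
eef_rot: [-3.141, 0.0, 1.683]
wrist_force: [-4.2, -0.5, 1.1]
finger_gap: 37.3
finger_force: 2.0
```

```bash
python3 look.py w3.png
```

```text
14.75 [ 535.  -101.9  143.1] 1.6833357474097501 [-4.22148433 -0.5421743   1.14410069]
r 61.5153691689438 ang 1.6809514260848486
hub centre up/down [190. 260.] [193. 271.]
162 ends [308. 273.] [ 74. 247.]
148 ends [309. 284.] [ 77. 258.]
```

View pics/w3.png

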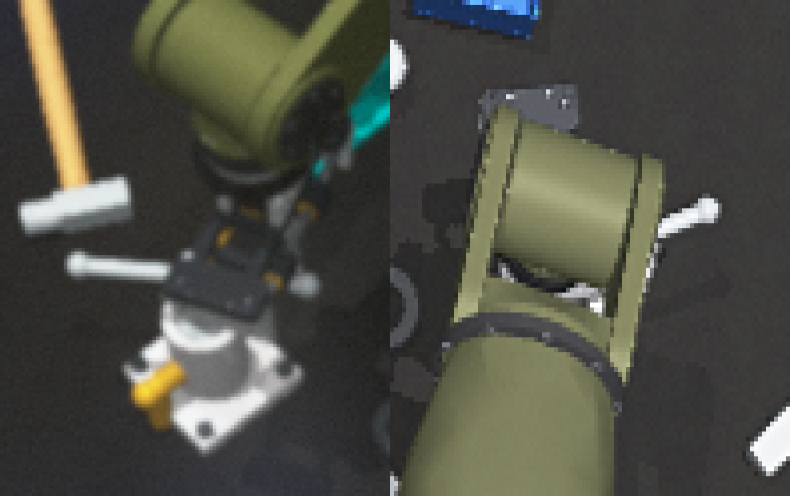

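Far ball (77,264) and near ball (305,285) match the 148 mm prediction: the socket is down and driving with about 4 N. Continuing in short calls.

Call:
arm_command(
  steps=[
    [0.4, -0.1, 3.8, 0, 3.5],
    [0.4, -0.5, 7.6, 0, 7],
    [0.4, -1, 11.3, 0, 10.5],
  ],
)

```text
clock: 15.22
eef_pos: [546.4, -101.4, 142.9]
eef_rot: [-3.141, -0.0, 1.501]
wrist_force: [-3.9, -0.0, 2.8]
finger_gap: 37.8
finger_force: 2.0
```

Call:
arm_command(
  steps=[
    [0.4, -0.1, 3.8, 0, 3.5],
    [0.4, -0.5, 7.6, 0, 7],
  ],
)

```text
clock: 15.48
eef_pos: [554.0, -102.4, 143.0]
eef_rot: [-3.141, -0.0, 1.379]
wrist_force: [-4.8, 2.5, 2.9]
finger_gap: 37.7
finger_force: 2.0
```

Call:
arm_command(
  steps=[
    [0.4, -0.1, 3.8, 0, 3.5],
    [0.4, -0.5, 7.6, 0, 7],
  ],
)

```text
clock: 15.72
eef_pos: [561.4, -104.3, 143.0]
eef_rot: [-3.141, -0.0, 1.257]
wrist_force: [-4.5, 3.0, 2.3]
finger_gap: 37.6
finger_force: 2.0
```

Call:
arm_command(
  steps=[
    [0.4, -0.1, 3.8, 0, 3.5],
    [0.4, -0.5, 7.6, 0, 7],
  ],
)

```text
clock: 15.98
eef_pos: [568.5, -107.0, 143.0]
eef_rot: [-3.141, -0.0, 1.135]
wrist_force: [-3.7, 2.6, 2.9]
finger_gap: 37.9
finger_force: 2.0
```

Call:
arm_command(
  steps=[
    [0.4, -0.1, 3.8, 0, 3.5],
    [0.4, -0.5, 7.6, 0, 7],
  ],
)

```text
clock: 16.23
eef_pos: [575.2, -110.6, 143.0]
eef_rot: [-3.141, -0.0, 1.013]
wrist_force: [-4.1, 4.4, 2.5]
finger_gap: 37.8
finger_force: 2.6
```

Call:
arm_command(
  steps=[
    [0.4, -0.1, 3.8, 0, 3.5],
    [0.4, -0.5, 7.6, 0, 7],
  ],
)

```text
clock: 16.48
eef_pos: [580.5, -114.4, 142.8]
eef_rot: [-3.138, 0.0, 0.891]
wrist_force: [-13.0, 9.8, 7.2]
finger_gap: 37.7
finger_force: 7.8
```

Call:
arm_command(
  steps=[
    [0.4, 0, 1.9, 0, 1.7],
    [0.4, -0.1, 3.8, 0, 3.5],
    [0.4, -0.1, 3.8, 0, 3.5],
  ],
)

```text
clock: 16.85
eef_pos: [583.1, -116.5, 142.7]
eef_rot: [-3.137, 0.0, 0.831]
wrist_force: [-12.2, 9.8, 6.0]
finger_gap: 37.6
finger_force: 7.8
```

```bash
python3 look.py w4.png
```

```text
16.85 [ 583.1 -116.5  142.7] 0.8314975663420197 [-12.20365815   9.82226831   5.98858529]
r 62.220972781828834 ang 0.8448619764547172
hub centre up/down [190. 260.] [193. 271.]
162 ends [251. 344.] [133. 181.]
148 ends [253. 354.] [135. 192.]
```

View pics/w4.png

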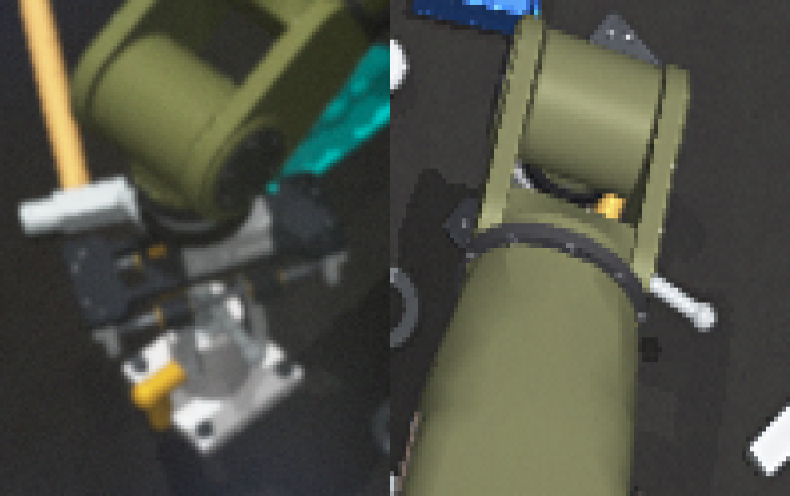

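The top crop shows the free ball at (705,316), so the bar has turned about 2.3 rad. I'll press a little more to confirm the stop.

Call:
arm_command(
  steps=[
    [0.4, 0, 1.9, 0, 1.7],
    [0.4, -0.1, 3.8, 0, 3.5],
    [0.4, -0.1, 3.8, 0, 3.5],
  ],
)

```text
clock: 17.32
eef_pos: [585.6, -118.7, 142.6]
eef_rot: [-3.136, 0.001, 0.771]
wrist_force: [-14.7, 12.5, 7.1]
finger_gap: 38.0
finger_force: 9.3
```

```bash
cat > ball.py <<'E'
from h import *
s=monitor.read_state()
a=imaging.camera("top");im=a["img"][200:262,412:450].astype(np.uint8)
g=im.min(2);m=(g>110).astype(np.uint8)
n,l,st,ce=cv2.connectedComponentsWithStats(m)
C=np.array([541.8,-163.])
for i in range(1,n):
    if st[i,4]>8:
        y,x=np.nonzero(l==i); P=np.array([ray(a,412+u,200+v,148)[:2] for u,v in zip(x,y)])-C
        r=np.hypot(*P.T);k=r>r.max()-15; q=P[k].mean(0);print(st[i],"r",np.hypot(*q).round(1),"bar end ang",(np.arctan2(-q[1],-q[0])).round(3))
print("tcp",s["eef_pos"].round(1),"yaw",s["eef_rot"][2].round(3),s["wrist_force"].round(1))
E
python3 ball.py
```

```text
[ 0 10 19 18 94] r 81.8 bar end ang 1.101
[28 42 10 14 84] r 174.0 bar end ang 0.855
tcp [ 585.6 -118.7  142.6] yaw 0.771 [-14.7  12.5   7.1]
```

Call:
arm_command(
  steps=[
    [0.4, 0, 1.9, 0, 1.7],
    [0.4, -0.1, 3.8, 0, 3.5],
    [0.4, -0.1, 3.8, 0, 3.5],
  ],
)

```text
clock: 17.75
eef_pos: [588.3, -121.5, 142.6]
eef_rot: [-3.137, 0.001, 0.709]
wrist_force: [-11.6, 11.9, 5.0]
finger_gap: 38.1
finger_force: 8.5
```

```bash
python3 ball.py
```

```text
[ 1  9  5  7 24] r 35.7 bar end ang 1.593
[ 4 17 14 12 63] r 81.9 bar end ang 1.036
[28 42 10 14 84] r 174.0 bar end ang 0.855
tcp [ 588.3 -121.5  142.6] yaw 0.709 [-11.6  11.9   5. ]
```

Call:
arm_command(
  steps=[
    [0.4, 0, 1.9, 0, 1.7],
    [0.4, -0.1, 3.8, 0, 3.5],
    [0.4, -0.3, 5.7, 0, 5.3],
    [0.4, -0.3, 5.7, 0, 5.3],
  ],
)

```text
clock: 18.3
eef_pos: [592.1, -126.0, 142.7]
eef_rot: [-3.137, 0.001, 0.617]
wrist_force: [-11.7, 12.4, 5.5]
finger_gap: 37.2
finger_force: 8.0
```

```bash
python3 ball.py
```

```text
[ 2  8  6  8 28] r 41.5 bar end ang 1.689
[ 4 20 12 11 54] r 81.2 bar end ang 0.937
[28 42 10 14 84] r 174.0 bar end ang 0.855
tcp [ 592.1 -126.   142.7] yaw 0.617 [-11.7  12.4   5.5]
```

Call:
arm_command(
  steps=[
    [0.4, 0, 1.9, 0, 1.7],
    [0.4, -0.1, 3.8, 0, 3.5],
    [0.4, -0.3, 5.7, 0, 5.3],
    [0.4, -0.3, 5.7, 0, 5.3],
  ],
)

```text
clock: 18.85
eef_pos: [596.2, -132.2, 143.0]
eef_rot: [-3.142, -0.001, 0.524]
wrist_force: [-0.0, 0.6, 0.1]
finger_gap: 37.5
finger_force: 0.2
```

```bash
python3 ball.py; python3 look.py w5.png
```

```text
[ 4  6  6  9 31] r 48.0 bar end ang 1.766
[ 5 24  8 11 46] r 81.9 bar end ang 0.781
[28 42 10 14 84] r 174.0 bar end ang 0.855
tcp [ 596.2 -132.2  143. ] yaw 0.524 [-0.   0.6  0.1]
18.9 [ 596.3 -132.6  143. ] 0.5238584004814335 [-0.12585898  0.61466098 -0.13423284]
r 62.39338477507713 ang 0.5091409273195452
hub centre up/down [190. 260.] [193. 271.]
162 ends [216. 357.] [166. 169.]
148 ends [218. 367.] [168. 180.]
```

View pics/w5.png

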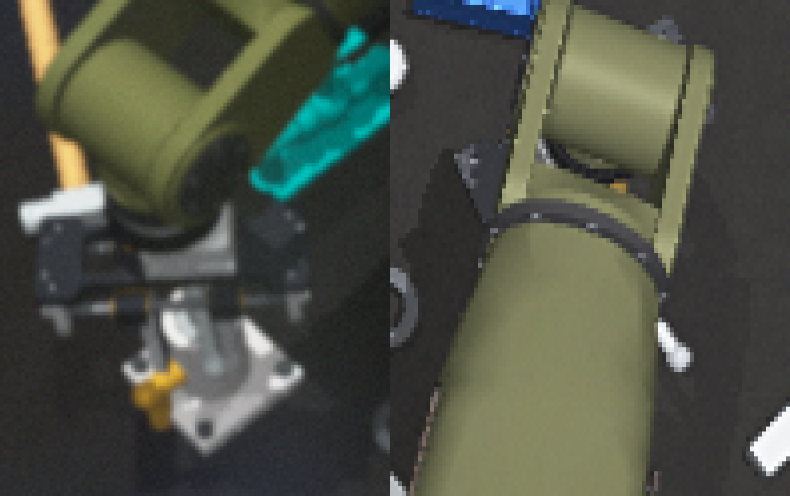

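The force fell to zero while the bar jumped ahead. I'll centre the fingers, lift clear and measure the bar height.

Call:
arm_command(
  steps=[
    [0.4, -0.1, -5, 0, -4.5],
    [0.4, -0.1, -5, 0, -4.5],
    [0.4, -0.1, -5, -30, -4.5],
    [0.4, -0.1, -5, -75, -4.5],
    [0.4, -0.1, -5, -75, -4.5],
    [0.4, 120, -5, -75, -4.5],
    [0.4, 120, -5, -75, -4.5],
  ],
)

```text
clock: 19.88
eef_pos: [698.8, -68.1, 216.9]
eef_rot: [-3.141, 0.0, 0.598]
wrist_force: [0.8, -0.5, 0.3]
finger_gap: 37.4
finger_force: 0.0
```

```bash
cat > bar.py <<'E'
from h import *
from scipy.optimize import least_squares
b=imaging.camera("scene");a=imaging.camera("top")
for c,n in((a,"top"),(b,"scene")):
    for t in("wrench","housing"):
        for d in find_in(c,t)[:3]: print(n,t,round(d["p"],2),np.round(d["rect"],1))
o=np.hstack([cv2.resize(b["img"][150:270,195:305],(400,436),interpolation=3),cv2.resize(a["img"][170:270,350:450],(400,436),interpolation=3)])
save(o,"w6.png")
C=[541.8,-163]
f=lambda p:((proj(b,p)-[195,150])*[400/110,436/120]).round()
g=lambda p:((proj(a,p)-[350,170])*[4,4.36]+[400,0]).round()
for z in(162,148):
  for th in(.7,.8,.9):
    e=85*np.array([np.cos(th),np.sin(th)]);print(z,th,"scene",f([*(C+e),z]),f([*(C-e),z]),"top",g([*(C+e),z]),g([*(C-e),z]))
  print("hubtop",f([*C,z+8]),g([*C,z+8]))
print(monitor.read_state()["eef_pos"])
E
python3 bar.py
```

```text
top wrench 0.49 [410.5 219.5  28.   27.8]
top housing 0.66 [408.1 213.6  11.1  37.8]
scene wrench 0.56 [383.1 289.8  46.9  24.3]
scene wrench 0.21 [249.5 248.1  32.4  18.9]
scene housing 0.69 [251.2 249.3  33.1  21.4]
162 0.7 scene [200. 294.] [156. 100.] top [543.  84.] [687. 275.]
162 0.8 scene [212. 291.] [144. 102.] top [535.  92.] [696. 267.]
162 0.9 scene [224. 287.] [133. 106.] top [528. 101.] [703. 258.]
hubtop [176. 187.] [617. 178.]
148 0.7 scene [202. 305.] [158. 111.] top [542.  88.] [684. 277.]
148 0.8 scene [214. 302.] [147. 114.] top [533.  95.] [692. 269.]
148 0.9 scene [226. 298.] [136. 118.] top [526. 104.] [700. 260.]
hubtop [178. 199.] [614. 180.]
[697.04051534 -69.19590988 217.10292911]
```

View pics/w6.png

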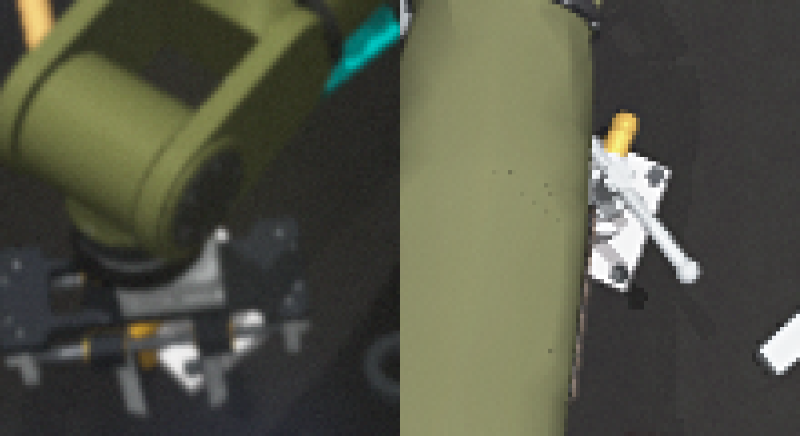

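Only the top half is useful: ball at (688,270), hub hidden by the arm. I'll move the arm aside toward the valve and measure both views numerically.

Call:
arm_command(
  steps=[
    [0.4, -68, -250, 0, 0],
    [0.4, -68, -250, 0, 0],
    [0.4, -68, -250, 0, 0],
    [0.4, -68, -250, 0, 0],
    [0.4, -68, -250, 0, 0],
    [0.4, -68, -250, 0, 0],
  ],
)

```text
clock: 20.92
eef_pos: [500.4, 98.9, 218.2]
eef_rot: [3.141, -0.001, 0.6]
wrist_force: [0.1, -0.4, -0.2]
finger_gap: 38.0
finger_force: 0.0
```

```bash
cat > fit.py <<'E'
from h import *
from scipy.optimize import minimize
b=imaging.camera("scene");a=imaging.camera("top")
print(monitor.read_state()["eef_pos"].round(1))
# template-free: score brightness of bar line and dark outside, for z,theta,C offset
ims=[(c,cv2.GaussianBlur(c["img"].min(2).astype(np.float32),(0,0),.7)) for c in(a,b)]
def samp(c,g,P):
    q=np.array([proj(c,p) for p in P],np.float32);return cv2.remap(g,q[:,:1].copy(),q[:,1:].copy(),1).ravel()
def score(v,per=False):
    x,y,z,th=v;u=np.array([np.cos(th),np.sin(th)]);n=np.array([-u[1],u[0]]);S=np.r_[-85:-34:5,35:86:5];o=[]
    for c,g in ims:
        f=lambda k,e=0:[[x+(s+e*np.sign(s))*u[0]+k*n[0],y+(s+e*np.sign(s))*u[1]+k*n[1],z] for s in S]
        o.append(samp(c,g,f(0)).mean()-.5*(samp(c,g,f(14)).mean()+samp(c,g,f(-14)).mean()) - .4*samp(c,g,[[x+q*101*u[0],y+q*101*u[1],z] for q in(-1,1)]).mean())
    return o if per else sum(o)
best=[]
for z in range(138,182,4):
    r=max(((score((541.8+dx,-163+dy,z,th)),th,dx,dy) for th in np.arange(0.5,1.15,.04) for dx in(-5,0,5) for dy in(-5,0,5)))
    m=minimize(lambda w:-score((541.8+w[0],-163+w[1],z,w[2])),[r[2],r[3],r[1]],method="Nelder-Mead",options=dict(initial_simplex=[[r[2],r[3],r[1]],[r[2]+2,r[3],r[1]],[r[2],r[3]+2,r[1]],[r[2],r[3],r[1]+.04]]))
    print(z,round(-m.fun,1),m.x.round(2))
for t in("wrench","bar_mid"):
  for c in(a,b):
    for d in find_in(c,t)[:2]:print(t,d["p"],np.round(d["rect"],1),ray(c,*d["rect"][:2],148)[:2].round(1),ray(c,*d["rect"][:2],162)[:2].round(1))
np.save("b.npy",b["img"]);np.save("a.npy",a["img"])
E
python3 fit.py
```

```text
[501.1  98.4 217.6]
138 164.7 [ 0.18 -6.34  0.71]
142 178.0 [ 0.89 -5.07  0.71]
146 184.8 [ 0.86 -4.53  0.7 ]
150 187.3 [ 2.32 -2.7   0.71]
154 187.5 [ 3.05 -1.31  0.71]
158 184.1 [4.16 0.07 0.71]
162 178.1 [4.6  0.97 0.71]
166 169.2 [4.52 1.56 0.71]
170 156.6 [6.13 3.45 0.71]
174 141.3 [6.68 4.4  0.71]
178 123.4 [6.57 5.11 0.72]
wrench 0.66 [405.8 210.3  41.8  47.3] [ 546.3 -171.1] [ 544.4 -169.1]
wrench 0.68 [244.6 208.6  19.7  55.2] [ 547.1 -159.2] [ 554.7 -153. ]
bar_mid 0.61 [406.1 212.1  40.2  43.1] [ 540.8 -172.1] [ 538.9 -170.1]
bar_mid 0.97 [245.1 207.7  21.7  62.5] [ 544.1 -159.4] [ 551.7 -153.3]
bar_mid 0.7 [281.6 298.   15.4  16.3] [727.7  43.1] [733.1  46.9]
```

```bash
sed -e 's/^ims=/a["img"]=cv2.imread("pics\/top0.png")[:,:,::-1];b["img"]=cv2.imread("pics\/scene0.png")[:,:,::-1]\nims=/' -e 's/np.arange(0.5,1.15,.04)/np.arange(0.1,.5,.04)/' -e '/^for t in/,$d' fit.py > fit0.py; python3 fit0.py
```

```text
[500.6  99.  217.2]
138 153.9 [ 2.15 -6.6   0.26]
142 162.6 [ 0.5  -5.99  0.26]
146 174.0 [-0.36 -5.28  0.26]
150 187.3 [-1.37 -4.57  0.26]
154 197.3 [-1.62 -3.7   0.26]
158 202.4 [-0.15 -2.44  0.26]
162 206.2 [ 1.24 -1.18  0.27]
166 205.4 [ 0.91 -0.15  0.27]
170 202.2 [0.75 0.81 0.27]
174 197.8 [0.3  1.52 0.27]
178 192.2 [1.77 2.87 0.27]
```

The same fit on the start pictures gives ~164 mm (true 162) and now gives ~152, so the socket is down. Bar angle 0.71, 2.7 rad turned in all. I'll re-engage and push gently to check that the nut is tight.

Call:
arm_command(
  steps=[
    [0.4, -52, 233, 0, -6],
    [0.4, -52, 233, 0, -6],
    [0.4, -52, 233, 0, -6],
    [0.4, -52, 233, 0, -6],
    [0.4, -52, 233, 0, -6],
    [0.4, -52, 233, 0, -6],
    [0.4, -52, 233, 0, -6],
    [0.4, -52, 233, 25, -6],
    [0.4, -52, 233, 50, -6],
    [0.4, -52, 233, 73, -6],
    [0.4, -52, 233, 73, -6],
  ],
)

```text
clock: 22.7
eef_pos: [588.4, -121.1, 143.4]
eef_rot: [-3.139, 0.001, 0.706]
wrist_force: [0.9, 0.1, 1.1]
finger_gap: 37.6
finger_force: 0.0
```

Call:
arm_command(
  steps=[
    [0.4, -0.1, 3.7, 0, 3.5],
    [0.4, -0.5, 7.5, 0, 7],
    [0.4, -1, 11.2, 0, 10.5],
  ],
)

```text
clock: 23.08
eef_pos: [596.1, -131.0, 146.1]
eef_rot: [3.14, -0.001, 0.52]
wrist_force: [-1.3, -0.5, 0.2]
finger_gap: 37.6
finger_force: 0.0
```

Call:
arm_command(
  steps=[
    [0.4, 0, 2.2, 0, 2],
    [0.4, -0.1, 4.3, 0, 4],
  ],
)

```text
clock: 23.32
eef_pos: [597.8, -134.5, 145.4]
eef_rot: [-3.141, -0.001, 0.451]
wrist_force: [-2.2, 6.1, 4.3]
finger_gap: 37.3
finger_force: 3.4
```

```bash
python3 ball.py
```

```text
[ 5  6  6  8 27] r 51.1 bar end ang 1.772
[ 5 25  8 10 44] r 81.1 bar end ang 0.753
[28 42 10 14 84] r 174.0 bar end ang 0.855
tcp [ 597.8 -134.5  145.4] yaw 0.451 [-2.2  6.1  4.3]
```

Call:
arm_command(
  steps=[
    [0.4, 0, 2.2, 0, 2],
    [0.4, -0.1, 4.3, 0, 4],
    [0.4, -0.1, 4.3, 0, 4],
  ],
)

```text
clock: 23.75
eef_pos: [599.4, -139.4, 144.4]
eef_rot: [3.141, 0.0, 0.381]
wrist_force: [-0.4, -1.1, -0.8]
finger_gap: 37.5
finger_force: 0.6
```

```bash
python3 ball.py|grep -v r.174
```

```text
[ 7  5  6  8 26] r 57.0 bar end ang 1.792
tcp [ 599.4 -139.4  144.4] yaw 0.381 [-0.4 -1.1 -0.8]
```

Call:
arm_command(
  steps=[
    [0.4, 0, 2.2, 0, 2],
    [0.4, -0.1, 4.3, 0, 4],
    [0.4, -0.3, 6.4, 0, 6],
  ],
)

```text
clock: 24.18
eef_pos: [601.5, -145.3, 144.4]
eef_rot: [-3.142, 0.0, 0.275]
wrist_force: [-0.5, 0.1, 0.4]
finger_gap: 37.3
finger_force: 0.0
```

Call:
arm_command(
  steps=[
    [0.4, 0, 2.2, 0, 2],
    [0.4, -0.1, 4.3, 0, 4],
  ],
)

```text
clock: 24.42
eef_pos: [602.6, -149.4, 144.4]
eef_rot: [-3.142, 0.0, 0.205]
wrist_force: [-0.7, -0.3, 0.6]
finger_gap: 37.5
finger_force: 0.0
```

Call:
arm_command(
  steps=[
    [0.4, -0.1, 3.7, 0, 3.5],
    [0.4, -0.5, 7.5, 0, 7],
  ],
)

```text
clock: 24.68
eef_pos: [603.7, -156.9, 144.4]
eef_rot: [-3.142, -0.0, 0.082]
wrist_force: [0.5, -0.3, -0.4]
finger_gap: 37.9
finger_force: 0.0
```

Call:
arm_command(
  steps=[
    [0.4, -0.1, 3.7, 0, 3.5],
    [0.4, -0.5, 7.5, 0, 7],
  ],
)

```text
clock: 24.92
eef_pos: [603.8, -164.4, 144.4]
eef_rot: [-3.142, 0.0, -0.04]
wrist_force: [0.2, -0.5, -0.6]
finger_gap: 37.6
finger_force: 0.0
```

```bash
python3 ball.py|grep -v r.174
```

```text
[15  5  6  7 25] r 82.3 bar end ang 1.762
tcp [ 603.8 -164.4  144.4] yaw -0.04 [ 0.2 -0.5 -0.6]
```

Call:
arm_command(
  steps=[
    [0.4, 0, -4, 0, -3],
    [0.4, 0, -4, -30, -3],
    [0.4, 0, -4, -75, -3],
    [0.4, 0, -4, -75, -3],
    [0.4, -114, -259, -75, -3],
    [0.4, -114, -259, -75, -3],
    [0.4, -114, -259, -75, -3],
    [0.4, -114, -259, -75, -3],
    [0.4, -114, -259, -75, -3],
    [0.4, -114, -259, -75, -3],
    [0.4, -114, -259, -75, -3],
  ],
)

```text
clock: 26.35
eef_pos: [499.6, 98.2, 219.0]
eef_rot: [3.141, 0.001, 0.015]
wrist_force: [-0.1, -0.6, 0.5]
finger_gap: 37.6
finger_force: 0.0
```

```bash
sed -i 's/np.arange(0.5,1.15,.04)/np.arange(-1.57,1.57,.06)/' fit.py; python3 fit.py
```

```text
[499.7  97.8 219.1]
138 187.5 [-1.19 -4.19  0.14]
142 198.5 [-1.4  -3.01  0.14]
146 202.8 [ 0.48 -1.61  0.14]
150 203.0 [ 2.22 -0.29  0.14]
154 200.0 [3.93 1.08 0.14]
158 193.7 [4.12 2.08 0.14]
162 182.0 [5.22 3.24 0.14]
166 167.0 [6.78 4.4  0.14]
170 160.6 [-0.59  4.18  0.14]
174 149.8 [0.45 5.25 0.13]
178 136.3 [0.73 6.16 0.13]
wrench 0.78 [402.1 210.6  13.2  61.9] [ 545.1 -159.9] [ 543.2 -158. ]
wrench 0.95 [245.9 208.1  29.5  57.4] [ 544.3 -156.9] [ 551.9 -150.8]
wrench 0.32 [486.  271.6  25.7  32.1] [451.1 451.9] [459.9 450.9]
bar_mid 0.6 [402.5 212.4  16.6  60.8] [ 539.6 -161.2] [ 537.7 -159.3]
bar_mid 0.18 [398.1 214.3  34.5  38.7] [ 533.4 -147.9] [ 531.6 -146.1]
bar_mid 0.74 [381.1 288.2  46.   25.5] [602.7 241.9] [609.6 243.3]
bar_mid 0.64 [242.3 209.7  30.3  59.5] [ 552.6 -162.7] [ 560.1 -156.6]
```

Now the fit gives ~149 (≈147 after bias): socket fully down, bar at 0.14. The pattern (3–5 N for ~0.8 rad, then 16 N) says the nut reached its stop and the socket then slipped round it. I'll confirm tightness with a gentle push.

Call:
arm_command(
  steps=[
    [0.4, 100, 254, 0, -7],
    [0.4, 100, 254, 0, -7],
    [0.4, 100, 254, 0, -7],
    [0.4, 100, 254, 0, -7],
    [0.4, 100, 254, 0, -7],
    [0.4, 100, 254, 0, -7],
    [0.4, 100, 254, 0, -7],
    [0.4, 100, 254, 25, -7],
    [0.4, 100, 254, 50, -7],
    [0.4, 100, 254, 75, -7],
    [0.4, 100, 254, 75, -7],
  ],
)

```text
clock: 28.02
eef_pos: [602.5, -152.3, 143.3]
eef_rot: [-3.14, 0.003, 0.139]
wrist_force: [0.2, -0.1, -0.6]
finger_gap: 37.7
finger_force: 0.0
```

Call:
arm_command(
  steps=[
    [0.4, -0.1, 3.7, 0, 3.5],
    [0.4, -0.5, 7.5, 0, 7],
    [0.4, -1, 11.2, 0, 10.5],
  ],
)

```text
clock: 28.4
eef_pos: [604.3, -164.4, 146.3]
eef_rot: [3.141, -0.002, -0.047]
wrist_force: [0.7, -0.1, -0.4]
finger_gap: 37.8
finger_force: 0.0
```

Call:
arm_command(
  steps=[
    [0.4, 0, 2.2, 0, 2],
    [0.4, -0.1, 4.3, 0, 4],
  ],
)

```text
clock: 28.65
eef_pos: [603.8, -168.9, 145.3]
eef_rot: [3.141, -0.001, -0.116]
wrist_force: [0.8, 0.9, -0.7]
finger_gap: 37.8
finger_force: 0.0
```

Call:
arm_command(
  steps=[
    [0.4, 0, 2.2, 0, 2],
    [0.4, -0.1, 4.3, 0, 4],
  ],
)

```text
clock: 28.9
eef_pos: [603.0, -173.5, 144.5]
eef_rot: [-3.142, -0.0, -0.187]
wrist_force: [0.8, -0.3, 0.2]
finger_gap: 37.9
finger_force: 0.0
```

Call:
arm_command(
  steps=[
    [0.4, 0, 2.2, 0, 2],
    [0.4, -0.1, 4.3, 0, 4],
  ],
)

```text
clock: 29.15
eef_pos: [602.1, -177.8, 144.4]
eef_rot: [-3.142, 0.0, -0.257]
wrist_force: [0.3, 0.4, -0.2]
finger_gap: 37.4
finger_force: 0.0
```

Call:
arm_command(
  steps=[
    [0.4, 0, 2.2, 0, 2],
    [0.4, -0.1, 4.3, 0, 4],
  ],
)

```text
clock: 29.4
eef_pos: [600.9, -181.9, 144.4]
eef_rot: [-3.142, 0.0, -0.327]
wrist_force: [-0.4, -0.5, -0.1]
finger_gap: 38.1
finger_force: 0.0
```

Call:
arm_command(
  steps=[
    [0.4, 0, 2.2, 0, 2],
    [0.4, -0.1, 4.3, 0, 4],
  ],
)

```text
clock: 29.65
eef_pos: [599.4, -185.9, 144.4]
eef_rot: [-3.142, -0.0, -0.397]
wrist_force: [-0.3, -0.3, 0.3]
finger_gap: 37.8
finger_force: 0.0
```

Call:
arm_command(
  steps=[
    [0.4, -0.1, 3.2, 0, 3],
    [0.4, -0.3, 6.4, 0, 6],
  ],
)

```text
clock: 29.9
eef_pos: [596.7, -191.7, 144.5]
eef_rot: [-3.141, -0.0, -0.502]
wrist_force: [0.1, 1.4, 0.3]
finger_gap: 37.8
finger_force: 0.2
```

Call:
arm_command(
  steps=[
    [0.4, -0.1, 3.2, 0, 3],
    [0.4, -0.3, 6.4, 0, 6],
  ],
)

```text
clock: 30.15
eef_pos: [593.6, -196.5, 144.5]
eef_rot: [-3.14, 0.0, -0.607]
wrist_force: [1.9, 7.5, 0.2]
finger_gap: 37.7
finger_force: 3.9
```

```bash
cat > fit1.py <<'E'
exec(open("fit.py").read().split("best=[]")[0])
# score with only the free (far) end, top camera, assume z=148
g=ims[0][1]
def sc(th,z,C=(542.5,-163.5)):
    u=-np.array([np.cos(th),np.sin(th)]);n=np.array([-u[1],u[0]]);S=np.r_[45:86:4]
    f=lambda k:[[C[0]+s*u[0]+k*n[0],C[1]+s*u[1]+k*n[1],z] for s in S]
    return samp(a,g,f(0)).mean()-.5*(samp(a,g,f(14)).mean()+samp(a,g,f(-14)).mean())
T=np.arange(-1.6,1.6,.02);v=[sc(t,148) for t in T];i=np.argsort(v)[::-1][:4];print([(T[k].round(2),round(v[k])) for k in i],monitor.read_state()["eef_rot"][2])
E
python3 fit1.py
```

```text
[ 593.6 -196.6  144.5]
[(np.float64(-1.16), 47), (np.float64(-1.14), 46), (np.float64(-1.18), 45), (np.float64(-1.2), 41)] -0.6066267200410933
```

Call:
arm_command(
  steps=[
    [0.4, 0, 1.1, 0, 1],
    [0.4, 0, 2.2, 0, 2],
    [0.4, 0, 2.2, 0, 2],
  ],
)

```text
clock: 30.62
eef_pos: [592.6, -197.8, 144.5]
eef_rot: [-3.14, 0.0, -0.64]
wrist_force: [3.3, 7.6, -1.3]
finger_gap: 37.4
finger_force: 4.1
```

Call:
arm_command(
  steps=[
    [0.4, 0, 1.6, 0, 1.5],
    [0.4, 0, 3.2, 0, 3],
    [0.4, 0, 3.2, 0, 3],
    [0.4, 0, 3.2, 0, 3],
  ],
)

```text
clock: 31.12
eef_pos: [590.9, -200.0, 144.5]
eef_rot: [-3.139, 0.0, -0.692]
wrist_force: [4.8, 9.7, 0.6]
finger_gap: 37.8
finger_force: 5.5
```

Contact came back 1.57 rad on and stiffens (7.5→10.8 N, well over the 3–4 N nut friction), so the nut is at its stop. I'll back off and lift.

Call:
arm_command(
  steps=[
    [0.4, -0.1, -6, 0, -5],
    [0.4, -0.3, -12, 0, -10],
    [0.4, -0.3, -12, 0, -10],
    [0.4, -0.3, -12, -35, -10],
    [0.4, -0.3, -12, -80, -10],
    [0.4, -0.3, -12, -80, -10],
  ],
)

```text
clock: 31.88
eef_pos: [598.5, -192.7, 228.2]
eef_rot: [-3.141, -0.006, -0.52]
wrist_force: [0.3, -0.3, -0.3]
finger_gap: 37.8
finger_force: 0.0
```

```bash
python3 - <<'E'
from h import *
s=monitor.read_state();p=s["eef_pos"];y=s["eef_rot"][2];d=np.array([576,269])-p[:2]
print(p,s["eef_rot"],"d",d@[np.cos(y),np.sin(y)],d@[np.sin(y),-np.cos(y)],"turn",-np.degrees(1.464-y))
E
```

```text
[ 598.54450501 -192.70034284  228.23832054] [-3.14070562 -0.00625812 -0.51980442] d -248.89810648576105 -389.5191829317188 turn -113.66362065272146
```

Call:
arm_command(
  steps=[
    [0.4, -249, -390, 0, -114],
    [0.4, -249, -390, 0, -114],
    [0.4, -249, -390, 0, -114],
    [0.4, -249, -390, 0, -114],
    [0.4, -249, -390, 0, -114],
    [0.4, -249, -390, 0, -114],
    [0.4, -249, -390, 0, -114],
    [0.4, -249, -390, 0, -114],
    [0.4, -249, -390, 0, -114],
    [0.4, -249, -390, 0, -114],
    [0.4, -249, -390, 0, -114],
    [0.4, -249, -390, 0, -114],
    [0.4, -249, -390, 0, -114],
    [0.4, -249, -390, 40, -114],
    [0.4, -249, -390, 80, -114],
    [0.4, -249, -390, 80, -114],
  ],
)

```text
clock: 33.88
eef_pos: [572.7, 269.5, 141.7]
eef_rot: [-3.137, 0.003, 1.471]
wrist_force: [0.2, -0.0, 0.5]
finger_gap: 37.4
finger_force: 0.0
```

```bash
sed -i 's/np.arange(-1.57,1.57,.06)/np.arange(-.9,.1,.04)/' fit.py; python3 fit.py|head -9
```

```text
[574.4 270.2 145.8]
138 174.9 [-3.66 -4.07 -0.25]
142 202.7 [-1.96 -3.1  -0.25]
146 220.8 [-1.34 -1.72 -0.26]
150 229.3 [-0.41 -0.56 -0.26]
154 229.6 [-0.42  0.91 -0.26]
158 220.2 [ 0.68  2.14 -0.26]
162 200.9 [ 1.16  3.38 -0.27]
166 173.7 [ 2.45  4.6  -0.27]
```

```bash
cat > tri.py <<'E'
from h import *
a=imaging.camera("top");b=imaging.camera("scene")
P=[c["mtx"]@c["view"][:3] for c in(a,b)]
def tri(ia,ib,th,z,C=(542.,-163.5)):
    for s in(1,-1):
        e=np.array([C[0]+s*84*np.cos(th),C[1]+s*84*np.sin(th),z]);q=[]
        for c,im in((a,ia),(b,ib)):
            g=cv2.resize(im.min(2),None,fx=8,fy=8,interpolation=cv2.INTER_CUBIC).astype(float)
            u=(proj(c,e)+.5)*8-.5;o=proj(c,[*C,z]);o=(o+.5)*8-.5
            for _ in range(6):
                Y,X=np.mgrid[int(u[1])-24:int(u[1])+25,int(u[0])-24:int(u[0])+25]
                w=np.clip(g[Y,X]-100,0,None)*((X-u[0])**2+(Y-u[1])**2<22**2);u=np.array([(w*X).sum(),(w*Y).sum()])/w.sum() if _<1 else u
            q.append((u+.5)/8-.5)
        X=cv2.triangulatePoints(P[0],P[1],q[0].reshape(2,1),q[1].reshape(2,1));X=(X[:3]/X[3]).ravel()
        print(s,X.round(1),np.round(q,1).tolist())
rd=lambda n:cv2.imread("pics/"+n)[:,:,::-1]
print("start");tri(rd("top0.png"),rd("scene0.png"),.265,162)
print("now");tri(a["img"],b["img"],-.26,150)
E
python3 tri.py
```

```text
start
1 [ 623.1 -141.6  163.6] [[397.1, 184.2], [234.7, 230.6]]
-1 [ 462.4 -185.1  164. ] [[411.0, 237.6], [251.5, 177.4]]
now
1 [ 623.  -184.8  151.3] [[410.7, 185.3], [220.2, 226.7]]
-1 [ 462.3 -141.7  151.8] [[395.9, 237.5], [266.5, 186.1]]
```

Both ball ends are level at ~150 mm (start bias +1.8 mm), so the wrench stands down and upright. Now opening the valve.

Call:
arm_command(
  steps=[
    [0.4, 0, 0, 15, 0],
    [0.4, 0, 0, 30, 0],
    [0.4, 0, 0, 46, 0],
    [0.4, 0, 0, 46, 0],
    [0.4, -0.3, -7.2, 46, -5.5],
    [0.4, -1.4, -14.3, 46, -11],
    [0.4, -3.1, -21.3, 46, -16.5],
    [0.4, -5.5, -28.1, 46, -22],
    [0.4, -8.5, -34.6, 46, -27.5],
    [0.4, -12.1, -40.8, 46, -33],
    [0.4, -16.3, -46.7, 46, -38.5],
    [0.4, -21, -52.1, 46, -44],
    [0.4, -26.3, -57, 46, -49.5],
    [0.4, -32, -61.4, 46, -55],
    [0.4, -38.1, -65.3, 46, -60.5],
    [0.4, -44.5, -68.5, 46, -66],
    [0.4, -51.2, -71.1, 46, -71.5],
    [0.4, -58.1, -73.1, 46, -77],
    [0.4, -65.2, -74.4, 46, -82.5],
    [0.4, -72.4, -75, 46, -88],
  ],
)

```text
clock: 36.78
eef_pos: [492.6, 205.5, 99.0]
eef_rot: [3.141, 0.001, 3.012]
wrist_force: [1.4, 2.0, -0.4]
finger_gap: 37.5
finger_force: 1.3
```

Call:
arm_command(
  steps=[
    [0.4, 0, -2.6, 0, -2],
    [0.4, -0.2, -5.2, 0, -4],
    [0.4, -0.2, -5.2, 0, -4],
  ],
)

```text
clock: 37.15
eef_pos: [492.0, 200.3, 98.9]
eef_rot: [3.141, 0.001, 3.078]
wrist_force: [0.2, 0.9, -0.1]
finger_gap: 37.7
finger_force: 0.2
```

Call:
arm_command(
  steps=[
    [0.4, 0, -2.6, 0, -2],
    [0.4, 0, -3.9, 0, -3],
    [0.4, 0, -3.9, 0, -3],
  ],
)

```text
clock: 37.52
eef_pos: [491.6, 196.4, 98.7]
eef_rot: [3.141, 0.001, 3.13]
wrist_force: [0.7, 1.9, 1.8]
finger_gap: 37.6
finger_force: 0.9
```

Call:
arm_command(
  steps=[
    [0.4, 0, -2.6, 0, -2],
    [0.4, 0, -3.9, 0, -3],
    [0.4, 0, -3.9, 0, -3],
  ],
)

```text
clock: 37.9
eef_pos: [492.2, 194.9, 98.9]
eef_rot: [3.137, 0.003, -3.101]
wrist_force: [6.0, 22.1, -3.9]
finger_gap: 37.7
finger_force: 11.3
```

Call:
arm_command(
  steps=[
    [0.4, 0, -2, 0, -1.5],
    [0.4, 0, -2, 0, -1.5],
  ],
)

```text
clock: 38.15
eef_pos: [492.5, 194.5, 98.9]
eef_rot: [3.134, 0.005, -3.075]
wrist_force: [9.5, 36.1, -9.1]
finger_gap: 38.1
finger_force: 18.6
```

At the open stop (force rises, position holds). Backing off, lifting and moving aside for a final check.

Call:
arm_command(
  steps=[
    [0.4, 0, 8, 0, 3],
    [0.4, 0, 15, 0, 7],
    [0.4, 0, 15, 0, 7],
    [0.4, 0, 15, -60, 7],
    [0.4, 0, 15, -120, 7],
    [0.4, 0, 15, -120, 7],
    [0.4, 100, 15, -120, 7],
    [0.4, 100, 15, -120, 7],
    [0.4, 100, 15, -120, 7],
  ],
)

```text
clock: 39.28
eef_pos: [389.0, 198.2, 217.8]
eef_rot: [-3.141, -0.001, 3.089]
wrist_force: [1.0, 0.2, -0.8]
finger_gap: 37.4
finger_force: 0.0
```

```bash
python3 tri.py|tail -2; python3 - <<'E'
from h import *
s=monitor.read_state();print(s["clock"],s["eef_pos"].round(),s["wrist_force"].round(1))
b=imaging.camera("scene");a=imaging.camera("top")
for c in(a,b):
    for d in trace(c,"handle_grip"):
        y,x=np.nonzero(d["region"]);p=ray(c,x.mean(),y.mean(),98)[:2]
        if np.hypot(*(p-[568,194]))<130:print(d["p"],p.round(1),"dir",np.degrees(np.arctan2(p[1]-194.5,p[0]-568)))
for c,n in((a,"top0.png"),(b,"scene0.png")):
    for t in("toolholder","collar","collet","oiler","mallet","gauge_block","parts_bin"):
        d=find_in(c,t);print(t,[np.round(q["rect"][:2]).tolist() for q in d[:1]],end=" ")
    print()
E
```

```text
1 [ 623.  -184.8  151.2] [[410.7, 185.3], [220.2, 226.7]]
-1 [ 462.3 -141.7  151.8] [[395.9, 237.5], [266.5, 186.1]]
39.375 [391. 198. 218.] [ 0.1 -0.3 -0.7]
0.52 [531.4 200. ] dir 171.52171354522466
0.51 [524.1 201. ] dir 171.57474574342268
toolholder [[206.0, 259.0]] collar [[348.0, 222.0]] collet [[350.0, 173.0]] oiler [[323.0, 147.0]] mallet [[471.0, 271.0]] gauge_block [[348.0, 260.0]] parts_bin [[374.0, 141.0]] 
toolholder [[486.0, 272.0]] collar [[306.0, 253.0]] collet [[282.0, 298.0]] oiler [] mallet [[213.0, 160.0]] gauge_block [] parts_bin []
```

```bash
python3 -c "
from cell import job;print(job.sign_off())"
```

```text
the job is handed in; nothing more can be done
None
```

I shut the valve to its stop, turned the nut until it felt tight, swung the valve back fully open and handed the job in at about 39 s. The wrench is left standing upright in the bore with its socket down, though its bar measured about 2 mm above the stated height, and tightness is judged from push force only: I over-pushed once and the socket slipped round the nut before stiffening again a quarter turn on.

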